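Open the imager's roller shutter and seat the culture flask in its nest

TASK

Push the imager's slatted roller shutter up and back by its lip until it stays fully open by itself. Then load the small culture flask: lower it, without dropping it, into the shaped nest inside, so that it lies flat and square on the nest's floor with its neck in the neck slot, and let go. Leave the shutter fully open and do not disturb the other things on the bench.

Things in the scene. Friction and masses are not known exactly. Their poses are not given: they have to be found in the camera images.
- imager: Fixed cream drum-shaped bench instrument, 320 mm deep (x), 256 wide (y), 240 high. Origin on the bench under the drum's axis; +x points away from its front (at yaw 0 the front faces the robot), y along the drum's axis. Side cheeks at y = 120 to 128 mm either side, radius 160 about the axis. Front sill at x = -138 to -128 mm, 132 high; hood over the back. Open, the inside is free from above.
- drum_axis (a point): Centre of the drum's axis, 80 mm above the imager's origin; the shutter turns about the imager's y direction through this point. 'Angle' below is counted about it from level towards the front (0) over straight up (90 degrees); the fixed hood begins at 124 degrees, at radius 156 mm.
- shutter (a joint): Turn of the slatted aluminium shutter on its curved tracks, rad: 0 closed, 1.571 fully open (stops). Slats' outside radius 143 mm, 234 mm wide. Lip angle = 28 degrees + joint value (ends at 118, behind the top). 0.45 kg, mostly in the lip: let go below about 0.7 rad it rolls shut, beyond about 0.9 it rolls open by itself and stays. About 3 N at the lip moves it, plus 1 N at 0.12 m/s.
- lip (a point): Middle of the rounded outer edge (bar 12 mm thick, 180 mm long in y) of the shutter's lift lip, a 6 mm fin standing radially out of the leading slat. The point lies 168 mm from the drum axis, the edge ends at 174. Closed it is 159 mm above the bench, 148 mm in front of the axis. Push its underside or front edge up and back; the space below and in front is free, down to the sill.
- nest: Flask nest (black walls on a metal plate) in the imager. Origin: centre of the body recess on the nest floor, 76 mm above the bench, 45 mm in front of and 18 mm to the +y side of the drum axis. x points to the neck slot (imager's -y), z up. Walls 10 mm high, 6 thick, some 2 mm off the flask's outline (recess 84 x 56 mm, tapered shoulder, slot 34 wide): fits one way, axes and origins together.
- nest_cap (a point): Where the centre of the flask's cap belongs: 77 mm along the nest's +x, 15 mm above its floor.
- flask: Small empty culture flask, pale plastic, screw cap, about 70 g, lying flat on the bench left or right of the imager. Body 80 x 52 x 30 mm; origin at the centre of the body's underside, x along its length to the cap, z up. Shoulder from x = 40 to 60 mm tapers to 24 mm width; cap 26 mm diameter, x = 66 to 88 mm. Grip across the 52 mm width, fingertips over 10 mm above its underside (nest walls).
- flask_cap (a point): Centre of the small flask's cap: 77 mm along its +x, 15 mm above its underside.
- big_flask: Bystander: a larger flask of the same kind, body 110 x 85 x 36 mm, 170 mm long overall, on the other side; too big for the nest. Origin at the centre of its body's underside.
- bottle: Bystander: amber bottle with red cap, 84 mm diameter, 190 mm high, behind on the left. Origin under its centre.
- tube_rack: Bystander: white wire-grid tube rack with three capped tubes, 200 x 75 mm, 120 mm high with its tubes, on the right. Origin under its centre.
- timer: Bystander: white bench timer, 70 x 60 x 18 mm, between robot and imager. Origin under its centre.
- dishes: Bystander: stack of three Petri dishes, 92 mm diameter, 45 mm high, between robot and imager. Origin under its centre.

How it is judged:
By the outcome, as a careful person would: the job done as asked, in the order asked, and still so for the second after the job is handed in, with the robot touching nothing.
It also fails if it takes over 69 s, if anything falls off the work surface, if the arm or the gripper's body presses on something with over 40 N, if the wrist force passes 120 N, or if a joint passes its speed limit or range.

ROBOT

A 7-joint arm with a two-finger parallel gripper is mounted at the origin on the work surface. World frame = base frame: x ahead of the robot, y to its left, z up, the work surface at z = 0. Lengths are in mm, angles in rad, forces in N, time in s.
With the tool pointing down it reaches from about 400 to 875 mm from the base axis. Payload 4.4 kg.
Tool frame: the origin (TCP) lies where the fingers leave the gripper's body, on its centre line; the fingertips stand 73 mm ahead of it and the grasp point (between the pads) lies 54 mm ahead of it; z points along the fingers, y is the line along which they close (so a half turn about z gives the same grasp; the last joint's range is limited). The gripper opens to 85 mm and grips with 20 to 120 N. Pads are 22 mm wide; open, the fingers measure 114 mm over their backs; the gripper's body (76 mm by 85 mm) begins 54 mm behind the grasp point. The pads swing forward as they close: fully open they stand 13 mm farther back than shut.
Start: joints at [-1.224, 0.628, 0.038, 1.517, -0.027, 0.996, -0.02], TCP at [260.745, 595.423, 303.913] pointing down, gripper open.
Joint ranges: [-3.06, 3.06], [-0.37, 2.12], [-1.25, 1.32], [0.18, 2.47], [-1.1, 4.24], [0.23, 1.98], [-2.94, 2.94]. Speed limits (rad/s): [2.57, 2.57, 3.14, 3.14, 3.14, 3.14, 3.14].

INTERFACE

Orientations are given as [roll, pitch, yaw] about the fixed x, y, z axes, in that order (R = Rz(yaw) Ry(pitch) Rx(roll)).
In Python, from cell import ctrl gives the robot as it stands.
- The arm moves only by the tool send_rows, never from a script. Its argument "rows" is a list that holds one entry, the list of rows, each a list of 6 numbers: the shift along the tool's x, y, z in cm, then the turn, a rotation vector about the tool's x, y, z in rad. In form: [[[tx, ty, tz, wx, wy, wz], ...]]. A call has 1 to 10 rows; each row is the pose to reach, as a shift and turn from the pose commanded when the call began, along the tool's axes at that moment; what a row does not reach only later rows make up. A row lasts 1/10 s, in which the tool goes at most 50 mm and 8.59 degrees, less where a joint would pass 70% of its speed; a pose out of reach is approached as far as the arm can. A call with a gripper value outside its range is refused whole. "grip" is the closure in counts, from 0 (fully open) to 255 (shut), set as the call begins (left out, the last holds). The fingers move at their own pace and stop on an object; the grip force is fixed at half the most. Time passes only in rows, so rows that repeat a pose let the fingers close. It gives the time, the measured TCP pose, the force, the opening and the grip force at its end, in the units of the state.
- ctrl.read_state(): the state, without advancing time (a new reading comes with each control period).
- ctrl.get_image(name): name is "scene" or "top" or "wrist"; returns a dict with "pixels" (480x640x3 uint8, red, green, blue), "fx", "fy", "cx", "cy" (pixels), "D" ([k1, k2, p1, p2, k3] as OpenCV has them; the pictures are not rectified), "extrinsics" (4x4, takes a point from camera to world coordinates); the wrist camera has in their place "mount" (4x4, takes a point from camera to tool coordinates, whose origin is the TCP and whose axes are the flange's). Camera axes: x right, y up, looking along -z (the intrinsics and any distortion apply to the point x, -y, -z); pixel columns grow to the right and rows downward; lengths in mm; the calibration is good to about 2 mm. A picture is of the moment at which its call begins: read the wrist's pose just before it. There is no depth.
- ctrl.finish_job(): hands the job in; it is judged then, once.
The state is a dict: "clock": time; "qpos": joint angles; "qd": joint speeds; "tau": joint torques, N m; "eef_pos": TCP position; "tool_rot": TCP orientation; "force": force on the tool from outside, world axes, zero at the start; "torque": the same for the moment, N m; "width": finger opening in mm; "gripper_force": force on a finger pad.
Only numpy, scipy, OpenCV 4.12 (cv2) and the standard library are available. Lean on these libraries where they do the work, as an engineer would, in place of code of your own. Each camera call takes 0.05 s, during which the arm holds its last target. There are 200 camera calls.

## Working session

There is one attempt and no reset: what is moved stays moved. The work goes in short steps, Python scripts to look and compute and a tool call to move; the robot and the scene stay as the last step left them, time stands still between calls to the robot, and variables do not carry over. Pictures are saved under pics/ and viewed, at most 10 in all, crops included, and the job is handed in when it is done.

Besides the shell and the picture viewer there is one more tool, called after ">>>" as name([rows], argument=value, ...), one row to a line, values as JSON. send_rows: Moves the arm, as the interface text tells. Its arguments: {"type":"object","properties":{"rows":{"type":"array","items":{"type":"array","items":{"type":"array","items":{"type":"number"}}}},"grip":{"type":"number"}},"required":["rows"]}

```bash
ls; mkdir -p pics; python3 - <<'E'
from cell import ctrl
import cv2,pickle
s=ctrl.read_state();print(s)
d={}
for n in("scene","top"):
    i=ctrl.get_image(n);d[n]=i
    cv2.imwrite(f"pics/{n}0.png",i["pixels"][:,:,::-1]);print(n,i["fx"],i["cx"],i["cy"],i["D"],i["extrinsics"])
pickle.dump(d,open("im0.pkl","wb"))
E
```

```text
pics
{'clock': 0.0, 'qpos': array([-1.22381786,  0.6293657 ,  0.03847986,  1.51841921, -0.02698612,
        0.9962971 , -0.02003905]), 'qd': array([ 8.13297608e-05, -2.05809208e-03, -2.57134915e-05, -3.97744368e-04,
       -1.75443745e-04, -1.76670650e-03,  2.14937079e-03]), 'tau': array([ 6.63465180e-04, -5.63405585e+01,  1.22617945e+00, -1.93450713e+01,
        1.09165601e-02,  1.06919889e-02,  1.36793659e-05]), 'eef_pos': array([260.54084229, 594.93960528, 302.96059872]), 'tool_rot': array([-3.13962325e+00,  6.21686077e-05,  2.72875093e+00]), 'force': array([0.3645134 , 0.36366158, 0.43450428]), 'torque': array([ 0.01481889, -0.02706165,  0.00746462]), 'gripper_force': 0.0, 'width': 85.3675224318549}
scene 537.8527211160037 327.94807722931733 250.20287847178352 [-0.09564808  0.          0.          0.          0.        ] [[-1.76088516e-01 -9.38288171e-01  2.97671199e-01  9.05396411e+02]
 [ 9.84372946e-01 -1.68352417e-01  5.16465475e-02  3.61286252e+01]
 [ 1.65432127e-03  3.02113839e-01  9.53270419e-01  1.34573228e+03]
 [ 0.00000000e+00  0.00000000e+00  0.00000000e+00  1.00000000e+00]]
top 467.07460243526054 317.8878314138569 236.5893341731752 [0.01248309 0.         0.         0.         0.        ] [[-7.08967184e-03  9.95902961e-01 -9.01500330e-02  4.17163742e+02]
 [-9.99956559e-01 -7.60620735e-03 -5.38746958e-03 -2.27321631e+01]
 [-6.05109675e-03  9.01079215e-02  9.95913624e-01  1.26573880e+03]
 [ 0.00000000e+00  0.00000000e+00  0.00000000e+00  1.00000000e+00]]
```

View pics/top0.png

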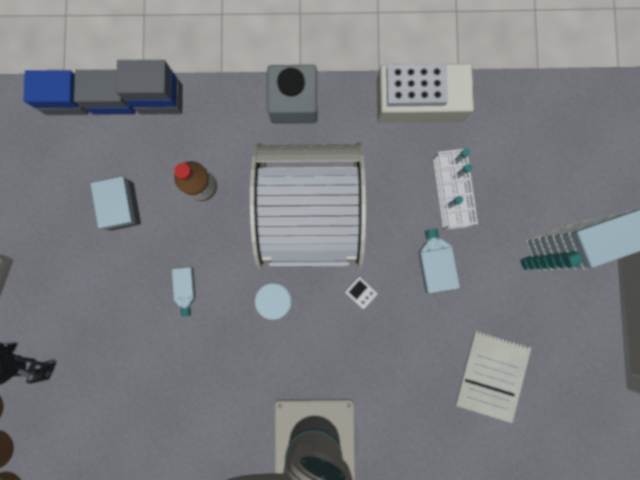

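View pics/scene0.png

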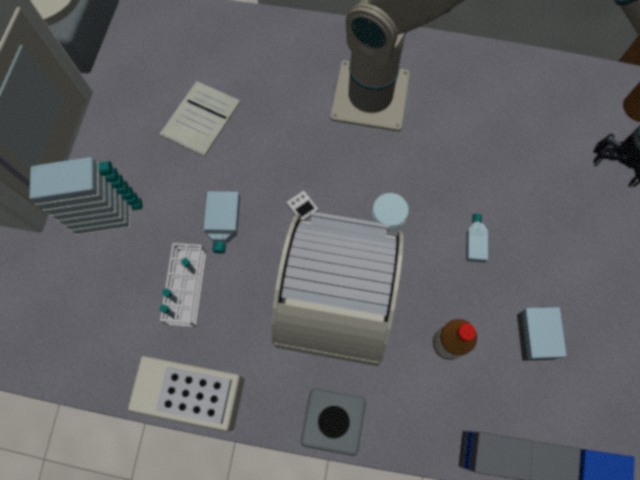

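The top view shows the small flask at (182,290) with its cap at (185,310) facing the robot. The imager is at about (250–365, 145–265) with its front towards the robot, and the big flask is at (438,265). In the scene view the flask is at (478,240), its cap at (477,217), and the imager is around (340,285).

```bash
cat > h.py <<'E'
import numpy as np,cv2,pickle
def cam(i):
    K=np.array([[i["fx"],0,i["cx"]],[0,i["fy"],i["cy"]],[0,0,1]]);return K,np.array(i["D"],float)
def ray(i,uv,E=None):
    K,D=cam(i);E=i["extrinsics"] if E is None else E
    p=cv2.undistortPoints(np.array(uv,float).reshape(-1,1,2),K,D).reshape(-1,2)
    d=np.c_[p[:,0],-p[:,1],-np.ones(len(p))]@E[:3,:3].T
    return E[:3,3],d
def plane(i,uv,z,E=None):
    c,d=ray(i,uv,E);return c+d*((z-c[2])/d[:,2])[:,None]
def proj(i,P,E=None):
    K,D=cam(i);E=i["extrinsics"] if E is None else E
    q=(np.atleast_2d(P)-E[:3,3])@E[:3,:3];q=q*[1,-1,-1]
    return cv2.projectPoints(q.reshape(-1,1,3),np.zeros(3),np.zeros(3),K,D)[0].reshape(-1,2)
def two(i1,u1,i2,u2):
    c1,d1=ray(i1,u1);c2,d2=ray(i2,u2);d1,d2=d1[0],d2[0]
    s=np.linalg.lstsq(np.c_[d1,-d2],c2-c1,rcond=None)[0]
    a,b=c1+s[0]*d1,c2+s[1]*d2;return (a+b)/2,np.linalg.norm(a-b)
E
python3 - <<'E'
from h import *
d=pickle.load(open("im0.pkl","rb"))
W={"top":(150,255,70,75),"scene":(455,200,50,75)}
C={}
for n in d:
    im=d[n]["pixels"];hsv=cv2.cvtColor(im,cv2.COLOR_RGB2HSV)
    x,y,w,h=W[n];R=hsv[y:y+h,x:x+w]
    cap=((R[...,1]>120)&(R[...,0]>75)&(R[...,0]<105)&(R[...,2]<170)).astype(np.uint8)
    body=((R[...,2]>150)&(R[...,1]>20)&(R[...,1]<120)&(R[...,0]>80)).astype(np.uint8)
    for nm,m in(("cap",cap),("body",body)):
        k,l,st,ce=cv2.connectedComponentsWithStats(m);j=1+st[1:,4].argmax();uv=ce[j]+[x,y]
        C[n,nm]=uv
        cn=cv2.findContours((l==j).astype(np.uint8),0,2)[0][0]
        print(n,nm,st[j],uv,plane(d[n],uv,15 if nm=="cap" else 30)[0].round(1),cv2.minAreaRect(cn))
for nm in("cap","body"):print(nm,two(d["top"],C["top",nm],d["scene"],C["scene",nm]))
a=cv2.resize(d["top"]["pixels"][135:275,240:375],None,fx=3,fy=3,interpolation=2)
b=cv2.resize(d["scene"]["pixels"][200:370,265:410],None,fx=2.7,fy=2.7,interpolation=2)
H=max(len(a),len(b));o=np.zeros((H,a.shape[1]+b.shape[1],3),np.uint8);o[:len(a),:a.shape[1]]=a;o[:len(b),a.shape[1]:]=b
cv2.imwrite("pics/crop1.png",o[:,:,::-1]);print(o.shape,a.shape)
E
```

```text
scene cap [18 14  8  7 51] [476.56862745 217.2745098 ] [329.  338.3  15. ] ((21.5, 17.0), (6.0, 7.0), 90.0)
scene body [ 15  22  18  37 586] [478.3447099  241.11945392] [401.1 345.5  30. ] ((23.5, 40.0), (17.0, 36.0), 0.0)
top cap [32 54  7  6 33] [185.33333333 311.66666667] [333.2 336.9  15. ] ((35.0, 56.5), (5.0, 6.0), 90.0)
top body [ 22  13  21  40 696] [181.92816092 286.12931034] [400.8 342.8  30. ] ((32.09735107421875, 32.460174560546875), (39.379249572753906, 19.157472610473633), 86.18592071533203)
cap (array([333.71518595, 334.97004225,  25.17794882]), np.float64(1.9604285386359406))
body (array([400.56932132, 344.7635277 ,  27.86971508]), np.float64(2.5268501769408065))
(459, 797, 3) (420, 405, 3)
```

View pics/crop1.png

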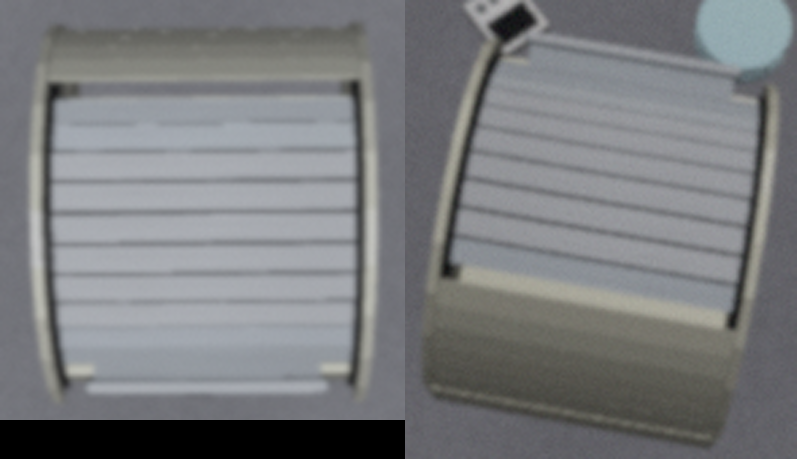

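The crop shows the shutter closed. In the top view the lip bar runs from about (269,264) to (349,264), the hood's front edge is at row 162, and sill stubs show at both ends. In the scene view the lip runs from (311,215) to (388,226).

```bash
python3 - <<'E'
from h import *
d=pickle.load(open("im0.pkl","rb"));t,s=d["top"],d["scene"]
L=[(269,263.7),(349.3,264)];S=[(388.3,225.9),(311.3,214.8)]
print("lip top",plane(t,L,159));print("lip scene",plane(s,S,159))
for a,b in zip(L,S):print(two(t,a,s,b))
print("hood top",plane(t,[(256.7,161.7),(360,161.7)],209))
hs=[(265+(730-405)/2.7,200+327/2.7),(265+(455-405)/2.7,200+278/2.7)]
print("hood scene (inner lower edge)",plane(s,hs,209))
# cheek widest extents in top (z~240 at axis)
print("cheek top",plane(t,[(240+31/3,135+205/3),(240+377/3,135+205/3)],240))
E
```

```text
lip top [[453.77432645  99.47116952 159.        ]
 [451.67577733 -90.58742413 159.        ]]
lip scene [[450.72869993 100.99304748 159.        ]
 [455.31775681 -82.38643407 159.        ]]
(array([453.43267079,  99.68761806, 165.63043096]), np.float64(1.902346992817275))
(array([451.62908802, -87.33288865, 148.56238484]), np.float64(7.80847244637912))
hood top [[ 687.27791556  122.84037769  209.        ]
 [ 685.24329049 -115.22332652  209.        ]]
hood scene (inner lower edge) [[685.06356508 123.12106278 209.        ]
 [684.64243856 -98.63548701 209.        ]]
cheek top [[ 585.30866569  132.3035381   240.        ]
 [ 583.25157939 -123.66062676  240.        ]]
```

Measured: drum axis at about (600, 4) with yaw near 0, and the flask near (405, 344) with its cap towards the robot. I'll work out the push poses.

```bash
cat >> h.py <<'E'
from scipy.spatial.transform import Rotation as Ro
def rel(p0,R0,p,R):
    return np.r_[R0.inv().apply(np.array(p)-p0)/10,(R0.inv()*R).as_rotvec()]
def T(roll,pitch,yaw): return Ro.from_euler("xyz",[roll,pitch,yaw])
def lip_pose(th,tau,off=17,ext=15,A=(600,4,80)):
    n=np.array([np.cos(tau),0,np.sin(tau)]);f=np.array([np.sin(tau),0,-np.cos(tau)]);t=np.radians(th)
    P=np.array(A)+168*np.array([-np.cos(t),0,np.sin(t)])
    return P-off*n+(ext-73)*f, T(np.pi,-tau,0)
E
python3 - <<'E'
from h import *
from cell import ctrl
s=ctrl.read_state();p0,R0=s["eef_pos"],Ro.from_euler("xyz",s["tool_rot"])
np.set_printoptions(suppress=True,precision=3)
p,R=lip_pose(28,.52,off=40);print(p);p[2]+=60
print("pre",rel(p0,R0,p,R))
E
```

```text
[388.133   4.    189.33 ]
pre [-35.396 -49.011   5.459  -0.705   0.15    2.647]
```

>>> send_rows([
  [[-18,-24,0,-0.3,0.07,1.3],[-18,-24,0,-0.3,0.07,1.3],[-18,-24,0,-0.3,0.07,1.3],[-18,-24,0,-0.3,0.07,1.3],[-18,-24,0,-0.3,0.07,1.3],[-18,-24,0,-0.3,0.07,1.3],[-18,-24,0,-0.3,0.07,1.3],[-18,-24,0,-0.3,0.07,1.3],[-18,-24,0,-0.3,0.07,1.3],[-18,-24,0,-0.3,0.07,1.3]],
], grip=255)

```text
clock: 1.1
eef_pos: [328.4, 303.0, 303.6]
tool_rot: [2.958, -0.219, 1.44]
force: [0.2, 0.2, 0.5]
width: -0.2
gripper_force: 0.0
```

```bash
cat > go.py <<'E'
from h import *
from cell import ctrl
import sys
np.set_printoptions(suppress=True,precision=3)
s=ctrl.read_state();p0,R0=s["eef_pos"],Ro.from_euler("xyz",s["tool_rot"])
print("t",s["clock"],"pos",p0,s["tool_rot"],"F",s["force"],"w",s["width"],"q",s["qpos"])
E
python3 - <<'E'
from go import *
p,R=lip_pose(28,.52,off=40);p[2]+=60
print("pre",rel(p0,R0,p,R))
E
```

```text
t 1.1 pos [328.449 302.969 303.576] [ 2.958 -0.219  1.44 ] F [0.243 0.16  0.508] w -0.1988116126340886 q [-1.146  0.272  0.405  2.259 -0.277  0.357 -0.675]
pre [-29.351   9.835   0.828  -0.367   0.121   1.354]
```

>>> send_rows([
  [[-29.4,9.8,0.8,-0.367,0.121,1.354],[-29.4,9.8,0.8,-0.367,0.121,1.354],[-29.4,9.8,0.8,-0.367,0.121,1.354],[-29.4,9.8,0.8,-0.367,0.121,1.354],[-29.4,9.8,0.8,-0.367,0.121,1.354],[-29.4,9.8,0.8,-0.367,0.121,1.354],[-29.4,9.8,0.8,-0.367,0.121,1.354],[-29.4,9.8,0.8,-0.367,0.121,1.354],[-29.4,9.8,0.8,-0.367,0.121,1.354],[-29.4,9.8,0.8,-0.367,0.121,1.354]],
])

```text
clock: 2.1
eef_pos: [392.4, -4.4, 295.6]
tool_rot: [3.12, -0.393, 0.193]
force: [0.2, 0.8, -0.2]
width: 0.1
gripper_force: 0.0
```

```bash
python3 - <<'E'
from go import *
for o in(40,24):
    p,R=lip_pose(28,.52,off=o);print(o,p,rel(p0,R0,p,R))
E
```

```text
t 2.1 pos [392.389  -4.422 295.555] [ 3.12  -0.393  0.193] F [ 0.246  0.761 -0.213] w 0.11737007736176237 q [-0.573  0.221  0.664  2.466 -1.099  0.234 -0.283]
40 [388.133   4.    189.33 ] [-4.306 -1.115  9.692 -0.064  0.125  0.175]
24 [402.018   4.    197.28 ] [-2.743 -0.845  9.486 -0.064  0.125  0.175]
```

Joints 4, 5 and 6 are at their limits, so I'll use a smaller tilt of 0.2 rad.

```bash
python3 - <<'E'
from go import *
for o,dz in((40,60),(26,0)):
    p,R=lip_pose(28,.2,off=o);p[2]+=dz;print(o,p,rel(p0,R0,p,R))
E
```

```text
t 2.1 pos [392.389  -4.422 295.555] [ 3.12  -0.393  0.193] F [ 0.246  0.761 -0.213] w 0.11737007736176237 q [-0.573  0.221  0.664  2.466 -1.099  0.234 -0.283]
40 [400.939   4.    267.768] [-0.14  -0.725  2.935 -0.035 -0.195  0.183]
26 [414.66   4.   210.55] [-1.089 -0.586  8.741 -0.035 -0.195  0.183]
```

>>> send_rows([
  [[-0.1,-0.7,2.9,-0.035,-0.195,0.183],[-0.1,-0.7,2.9,-0.035,-0.195,0.183],[-0.1,-0.7,2.9,-0.035,-0.195,0.183],[-0.1,-0.7,2.9,-0.035,-0.195,0.183],[-0.1,-0.7,2.9,-0.035,-0.195,0.183]],
])

```text
clock: 2.6
eef_pos: [399.9, 10.3, 267.9]
tool_rot: [-3.14, -0.2, 0.02]
force: [-0.0, 0.7, 0.2]
width: -0.1
gripper_force: 0.0
```

```bash
python3 - <<'E'
from go import *
for o,dz in((40,60),(26,0)):
    p,R=lip_pose(28,.2,off=o);p[2]+=dz;print(o,p,rel(p0,R0,p,R))
E
```

```text
t 2.6 pos [399.92   10.31  267.877] [-3.14 -0.2   0.02] F [-0.043  0.734  0.152] w -0.09893576476515466 q [-0.775  0.411  0.917  2.361 -0.858  0.458 -0.715]
40 [400.939   4.    267.768] [ 0.086  0.633  0.028 -0.005  0.     0.019]
26 [414.66   4.   210.55] [ 0.295  0.667  5.908 -0.005  0.     0.019]
```

>>> send_rows([
  [[0.3,0.6,3,-0.005,0,0.019],[0.3,0.6,5.9,-0.005,0,0.019],[0.3,0.6,5.9,-0.005,0,0.019],[0.3,0.6,5.9,-0.005,0,0.019]],
])

```text
clock: 3.0
eef_pos: [414.8, 3.0, 211.4]
tool_rot: [-3.142, -0.2, -0.007]
force: [1.1, -0.9, 0.6]
width: 0.0
gripper_force: 0.0
```

```bash
python3 - <<'E'
from go import *
for th in range(28,100,6):
    f=(th-28)/60;p,R=lip_pose(th,max(0,.2*(1-f)),off=15);print(th,p.round(1),rel(p0,R0,p,R))
E
```

```text
t 3.0 pos [414.777   2.979 211.413] [-3.142 -0.2   -0.007] F [ 1.074 -0.935  0.631] w 0.00771076150867325 q [-0.462  0.484  0.528  2.386 -1.092  0.264 -0.534]
28 [425.4   4.  212.7] [ 1.071 -0.109  0.082  0.001  0.    -0.006]
34 [435.6   4.  228.3] [ 2.374 -0.116 -1.245  0.001 -0.02  -0.006]
40 [447.3   4.  242.9] [ 3.806 -0.123 -2.438  0.001 -0.04  -0.006]
46 [460.4   4.  256.2] [ 5.354 -0.132 -3.485  0.001 -0.06  -0.006]
52 [474.7   4.  268.2] [ 7.001 -0.142 -4.375  0.001 -0.08  -0.006]
58 [490.3   4.  278.7] [ 8.731 -0.152 -5.098  0.001 -0.1   -0.006]
64 [506.8   4.  287.6] [10.526 -0.162 -5.645  0.001 -0.12  -0.006]
70 [524.1   4.  294.9] [12.368 -0.174 -6.013  0.001 -0.14  -0.006]
76 [542.    4.  300.4] [14.237 -0.185 -6.196  0.001 -0.16  -0.006]
82 [560.5   4.  304.1] [16.115 -0.197 -6.192  0.001 -0.18  -0.006]
88 [579.1   4.  305.9] [17.982 -0.21  -6.003  0.001 -0.2   -0.006]
94 [596.7   4.  305.6] [19.699 -0.221 -5.624  0.001 -0.2   -0.006]
```

>>> send_rows([
  [[1.1,-0.1,0.1,0,0,-0.006],[1.7,-0.1,-0.6,0,-0.01,-0.006],[2.4,-0.1,-1.25,0,-0.02,-0.006],[3.1,-0.1,-1.85,0,-0.03,-0.006],[3.8,-0.1,-2.45,0,-0.04,-0.006],[4.6,-0.1,-3,0,-0.05,-0.006],[5.4,-0.1,-3.5,0,-0.06,-0.006],[6.2,-0.1,-3.95,0,-0.07,-0.006],[7,-0.1,-4.4,0,-0.08,-0.006],[7.9,-0.1,-4.75,0,-0.09,-0.006]],
])

```text
clock: 4.0
eef_pos: [481.0, 4.6, 274.9]
tool_rot: [3.14, -0.107, 0.001]
force: [-4.5, -0.3, 3.7]
width: 0.2
gripper_force: 2.3
```

```bash
python3 - <<'E'
from go import *
im=ctrl.get_image("top");pickle.dump(im,open("t1.pkl","wb"))
cv2.imwrite("pics/t1.png",cv2.resize(im["pixels"][110:300,210:420],None,fx=2.5,fy=2.5)[:,:,::-1])
for th in range(55,110,5):
    f=(th-28)/60;p,R=lip_pose(th,max(0,.2*(1-f)),off=15);print(th,p.round(1),rel(p0,R0,p,R))
E
```

```text
t 4.0 pos [480.973   4.642 274.858] [ 3.14  -0.107  0.001] F [-4.54  -0.335  3.685] w 0.17070774537104488 q [-0.683  0.544  0.903  2.099 -0.706  0.698 -0.895]
55 [482.4   4.  273.6] [0.125 0.064 0.138 0.001 0.003 0.001]
60 [495.7   4.  281.8] [ 1.535  0.067 -0.538  0.001 -0.014  0.001]
65 [509.6   4.  288.9] [ 2.997  0.07  -1.095  0.001 -0.03   0.001]
70 [524.1   4.  294.9] [ 4.5    0.073 -1.529  0.001 -0.047  0.001]
75 [539.    4.  299.6] [ 6.035  0.076 -1.838  0.001 -0.064  0.001]
80 [554.3   4.  303. ] [ 7.59   0.078 -2.018  0.001 -0.08   0.001]
85 [569.8   4.  305.2] [ 9.154  0.081 -2.07   0.002 -0.097  0.001]
90 [585.   4. 306.] [10.676  0.083 -1.986  0.002 -0.107  0.001]
95 [599.6   4.  305.4] [12.125  0.085 -1.766  0.002 -0.107  0.001]
100 [614.2   4.  303.4] [13.549  0.086 -1.421  0.002 -0.107  0.001]
105 [628.5   4.  300.3] [14.938  0.088 -0.953  0.002 -0.107  0.001]
```

View pics/t1.png

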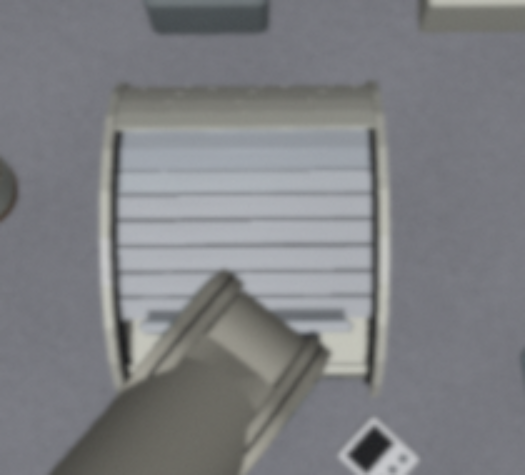

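The shutter is rising with the tool: the lip is now at crop row 320 and the sill and nest plate show below it. I'll keep pushing.

>>> send_rows([
  [[1.5,0,-0.5,0,-0.014,0],[2.3,0,-0.8,0,-0.02,0],[3,0,-1.1,0,-0.03,0],[4.5,0,-1.5,0,-0.047,0],[6,0,-1.8,0,-0.064,0],[7.6,0,-2,0,-0.08,0],[9.1,0,-2.1,0,-0.1,0],[10.7,0,-2,0,-0.107,0],[12.1,0,-1.8,0,-0.107,0],[13.5,0,-1.6,0,-0.107,0]],
])

```text
clock: 5.05
eef_pos: [616.7, 5.6, 305.2]
tool_rot: [3.138, -0.005, 0.003]
force: [0.4, 0.0, 0.4]
width: 0.2
gripper_force: 0.0
```

```bash
python3 - <<'E'
from go import *
E
```

```text
t 5.05 pos [616.66    5.568 305.193] [ 3.138 -0.005  0.003] F [0.444 0.042 0.426] w 0.171191010448473 q [-0.559  0.736  0.901  1.633 -0.635  1.084 -1.046]
```

>>> send_rows([
  [[0,0,-5,0,0,0],[-3,0,-9,0,0,0],[-8,0,-9,0,0,0],[-11,0,-9,0,0,0],[-11,0,-9,0,0,0]],
], grip=0)

```text
clock: 5.55
eef_pos: [501.9, 5.0, 394.8]
tool_rot: [-3.14, -0.002, 0.001]
force: [0.6, 0.4, 0.6]
width: 72.3
gripper_force: 0.0
```

```bash
python3 - <<'E'
from go import *
i=ctrl.get_image("wrist");i["s"]=s;pickle.dump(i,open("w1.pkl","wb"));cv2.imwrite("pics/w1.png",i["pixels"][:,:,::-1])
t=ctrl.get_image("top");pickle.dump(t,open("t2.pkl","wb"))
print(i["fx"],i["mount"],i["D"])
c=cv2.resize(t["pixels"][110:300,210:420],None,fx=2.5,fy=2.5)
o=np.zeros((480,800,3),np.uint8);o[:360,:480]=cv2.resize(i["pixels"],(480,360));o[:290,480:]=cv2.resize(c,(320,290))
cv2.imwrite("pics/v2.png",o[:,:,::-1])
print(rel(p0,R0,[400,344,260],T(np.pi,0,.1)))
E
```

```text
t 5.55 pos [501.864   4.995 394.753] [-3.14  -0.002  0.001] F [0.594 0.351 0.567] w 72.26800059692076 q [-0.761  0.482  1.055  1.813 -0.467  1.12  -1.115]
375.51826910353066 [[ -0.      0.953   0.304  77.018]
 [  1.      0.     -0.      0.037]
 [ -0.      0.304  -0.953 -69.844]
 [  0.      0.      0.      1.   ]] [0.025 0.    0.    0.    0.   ]
[-10.197 -33.892  13.49   -0.001  -0.002  -0.099]
```

View pics/v2.png

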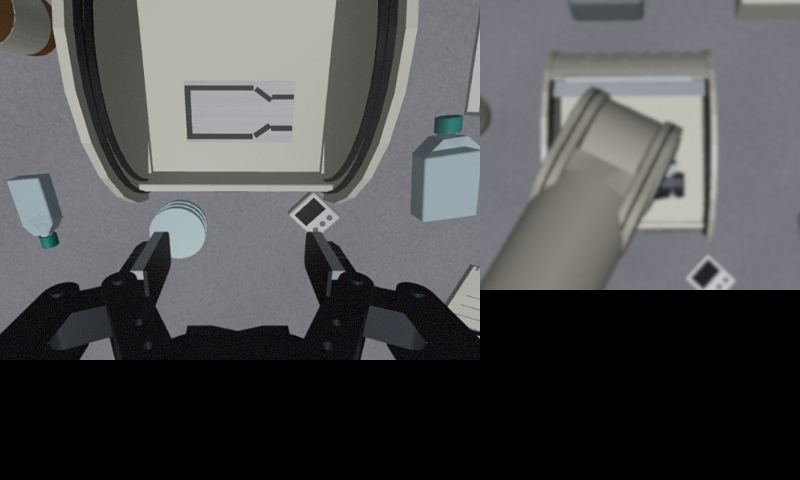

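The wrist view shows the nest at about (185–295, 80–142), half-size pixels ×4/3, with its slot to the right (-y). The top view shows the shutter fully open under the hood's edge. The flask is at (35,205) with its cap at (48,240).

```bash
cat >> h.py <<'E'
def wE(i):
    s=i["s"];E=np.eye(4);E[:3,:3]=Ro.from_euler("xyz",s["tool_rot"]).as_matrix();E[:3,3]=s["eef_pos"];return E@i["mount"]
E
python3 - <<'E'
from h import *
np.set_printoptions(suppress=True,precision=2)
i=pickle.load(open("w1.pkl","rb"));E=wE(i);im=i["pixels"]
g=cv2.cvtColor(im,cv2.COLOR_RGB2GRAY);m=np.zeros_like(g)
x0,x1,y0,y1=238,398,100,196
m[y0:y1,x0:x1]=(g[y0:y1,x0:x1]<100)
k,l,st,ce=cv2.connectedComponentsWithStats(m)
for j in range(1,k):
    if st[j,4]>20:
        c=cv2.findContours((l==j).astype(np.uint8),0,1)[0][0]
        print("dark",st[j]);P=plane(i,c.reshape(-1,2),86,E)
        print(P.min(0)[:2],P.max(0)[:2])
# wall rows per column
P=[]
for u in range(255,332,6):
    v=np.where(m[y0:y1,u])[0]+y0
    a=v[v<(v.min()+v.max())/2];b=v[v>=(v.min()+v.max())/2]
    q=plane(i,[(u,a.mean()),(u,b.mean())],86,E);P.append(q)
P=np.array(P);mid=P.mean(1);w=P[:,0,0]-P[:,1,0]
print("wall gap",w,"midx",mid[:,0],"fit",np.polyfit(mid[:,1],mid[:,0],1))
v=int((y0+y1)/2);u=np.where(m[v,x0:x1])[0]+x0;print("left wall y",plane(i,[(u.min()-.5,v),(u.max()+.5,v)],86,E))
hsv=cv2.cvtColor(im,cv2.COLOR_RGB2HSV)
R=hsv[220:345,0:95]
cap=((R[...,1]>120)&(R[...,0]>75)&(R[...,0]<105)&(R[...,2]>40)&(R[...,2]<170)).astype(np.uint8)
body=((R[...,2]>110)&(R[...,1]>20)&(R[...,1]<120)&(R[...,0]>80)).astype(np.uint8)
for nm,mm,z in(("cap",cap,15),("body",body,30)):
    k,l,st,ce=cv2.connectedComponentsWithStats(mm);j=1+st[1:,4].argmax();uv=ce[j]+[0,220]
    print(nm,st[j],plane(i,uv,z,E))
E
```

```text
dark [ 246  114   92   72 1501]
[522.71 -14.37] [589.86  72.81]
dark [339 116  53  20 333]
[570.79 -66.41] [588.06 -16.23]
dark [338 165  51  19 351]
[524.71 -65.97] [542.42 -16.27]
wall gap [53.48 61.4  61.41 61.41 61.41 61.42 61.42 61.42 61.42 61.42 61.42 61.42
 61.42] midx [560.8  556.85 556.86 556.87 556.88 556.89 556.9  556.9  556.91 556.91
 556.91 556.91 556.91] fit [  0.02 556.56]
left wall y [[558.59  72.54  86.  ]
 [558.61  65.72  86.  ]]
cap [ 53  90  25  22 339] [[330.47 338.28  15.  ]]
body [   9   17   62   79 3156] [[403.99 343.22  30.  ]]
```

>>> send_rows([
  [[-1,-5,0,0,0,-0.02],[-2,-10,0,0,0,-0.03],[-4,-15,1,0,0,-0.04],[-5,-20,3,0,0,-0.05],[-6.5,-25,6,0,0,-0.06],[-8,-29,9,0,0,-0.07],[-9.5,-33.9,11,0,0,-0.07],[-9.5,-33.9,11,0,0,-0.07],[-9.5,-33.9,11,0,0,-0.07],[-9.5,-33.9,11,0,0,-0.07]],
])

```text
clock: 6.65
eef_pos: [410.7, 344.5, 282.1]
tool_rot: [3.137, -0.004, 0.075]
force: [-0.2, -0.6, 0.3]
width: 85.5
gripper_force: 0.0
```

```bash
cat > fl.py <<'E'
from go import *
i=ctrl.get_image("wrist");i["s"]=s;E=wE(i);im=i["pixels"]
hsv=cv2.cvtColor(im,cv2.COLOR_RGB2HSV)
cap=((hsv[...,1]>120)&(hsv[...,0]>75)&(hsv[...,0]<105)&(hsv[...,2]>40)&(hsv[...,2]<180)).astype(np.uint8)
body=((hsv[...,2]>100)&(hsv[...,1]>20)&(hsv[...,1]<120)&(hsv[...,0]>80)&(hsv[...,0]<115)).astype(np.uint8)
o=im.copy()
for nm,mm,z in(("cap",cap,15),("body",body,30)):
    k,l,st,ce=cv2.connectedComponentsWithStats(mm)
    for j in range(1,k):
        if st[j,4]<400: continue
        c=cv2.findContours((l==j).astype(np.uint8),0,1)[0][0];cv2.drawContours(o,[c],-1,(255,0,0) if nm=="cap" else (255,255,0),1)
        r=cv2.minAreaRect(c);bx=cv2.boxPoints(r)
        print(nm,st[j],plane(i,ce[j],z,E),"box",plane(i,bx,z,E)[:,:2].tolist())
E
python3 - <<'E'
from fl import *
pickle.dump(i,open("w2.pkl","wb"));cv2.imwrite("pics/w2.png",o[:,:,::-1])
E
```

```text
t 6.65 pos [410.744 344.461 282.127] [ 3.137 -0.004  0.075] F [-0.217 -0.573  0.256] w 85.50234208587742 q [-1.336  0.674  0.953  1.877 -0.67   0.948 -1.568]
body [ 284  172   61  115 6162] [[404.695 344.397  30.   ]] box [[344.599567620436, 368.7813884976397], [449.2239446963933, 373.80962201334887], [452.9657739737788, 323.15875438682303], [348.62994034374617, 313.0739250231835]]
body [ 506  238  130  106 8964] [[357.869  97.595  30.   ]] box [[333.34304892327043, 168.48636794634783], [426.69758088232965, 147.4473823252236], [384.6730459445504, 40.2173770464272], [283.8813254652939, 52.567129469994484]]
```

View pics/w2.png

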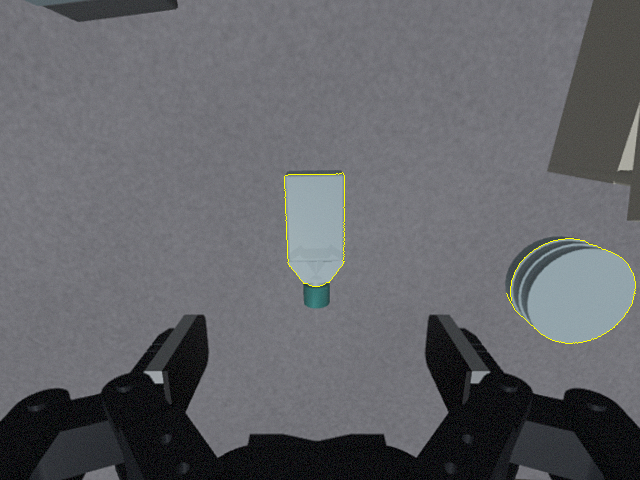

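The flask lies upright in the view: top face at columns 285–345 with its rear edge at row 174, and cap at (316,295). It lies nearly in line with the gripper.

```bash
python3 - <<'E'
from h import *
np.set_printoptions(suppress=True,precision=2)
i=pickle.load(open("w2.pkl","rb"));E=wE(i);hsv=cv2.cvtColor(i["pixels"],cv2.COLOR_RGB2HSV)
b=((hsv[...,2]>100)&(hsv[...,1]>20)&(hsv[...,1]<120)&(hsv[...,0]>80)&(hsv[...,0]<115))
M=[]
for v in range(180,258,8):
    u=np.where(b[v,270:360])[0]+270
    q=plane(i,[(u.min()-.5,v),(u.max()+.5,v)],30,E);M.append(np.r_[q.mean(0)[:2],np.linalg.norm(q[0]-q[1])])
M=np.array(M);print(M);f=np.polyfit(M[:,0],M[:,1],1);print("fit",f)
r=[np.where(b[150:200,u])[0].min()+150-.5 for u in range(292,340,6)]
q=plane(i,[(u,v) for u,v in zip(range(292,340,6),r)],30,E);print("rear",q[:,:2].mean(0),np.polyfit(q[:,1],q[:,0],1))
c=((hsv[...,1]>120)&(hsv[...,0]>75)&(hsv[...,0]<105));c[:270]=0;c[320:]=0;c[:,:290]=0;c[:,345:]=0
y,x=np.where(c);print(x.min(),x.max(),y.min(),y.max(),plane(i,[(x.mean(),y.mean())],20,E))
xr=q[:,0].mean();o=np.array([xr-40,np.polyval(f,xr-40)]);print("origin",o)
s=i["s"];R0=Ro.from_euler("xyz",s["tool_rot"])
yaw=np.arctan(f[0]);print("yaw",yaw)
for z in(130,76):print(rel(s["eef_pos"],R0,[o[0],o[1],z],T(np.pi,0,yaw)))
E
```

```text
[[444.39 348.    51.97]
 [437.63 347.07  70.32]
 [430.75 346.58  51.8 ]
 [423.78 346.07  52.14]
 [416.71 345.56  52.49]
 [409.55 345.04  52.83]
 [402.19 345.84  55.84]
 [394.97 343.53  52.65]
 [387.54 342.54  52.11]
 [379.96 342.43  51.56]]
fit [  0.08 310.89]
rear [452.58 349.46] [ -0.19 518.63]
304 328 287 307 [[330.63 338.08  20.  ]]
origin [412.58 345.25]
yaw 0.08309340189870054
[ 0.13 -0.13 15.21  0.   -0.   -0.01]
[ 0.11 -0.15 20.61  0.   -0.   -0.01]
```

>>> send_rows([
  [[-0.1,-0.05,4,0.004,0.004,-0.007],[-0.1,-0.05,8,0.004,0.004,-0.007],[-0.1,-0.05,12,0.004,0.004,-0.007],[-0.1,-0.05,15,0.004,0.004,-0.007],[-0.1,-0.05,17.5,0.004,0.004,-0.007],[-0.1,-0.05,19.2,0.004,0.004,-0.007],[-0.1,-0.05,20.1,0.004,0.004,-0.007],[-0.1,-0.05,20.1,0.004,0.004,-0.007],[-0.1,-0.05,20.1,0.004,0.004,-0.007]],
])

```text
clock: 7.6
eef_pos: [410.4, 343.6, 82.3]
tool_rot: [-3.14, -0.008, 0.079]
force: [-0.7, 0.5, 0.4]
width: 85.4
gripper_force: 0.0
```

```bash
python3 - <<'E'
from fl import *
print(rel(p0,R0,[409.5,345,81],T(np.pi,0,.082)))
cv2.imwrite("pics/w3.png",o[:,:,::-1]);pickle.dump(i,open("w3.pkl","wb"))
E
```

```text
t 7.6 pos [410.417 343.572  82.307] [-3.14  -0.008  0.079] F [-0.735  0.51   0.443] w 85.39599504718149 q [-1.127  0.917  0.603  2.002 -1.023  0.551 -1.277]
body [  238   240   149   201 26738] [[413.852 345.22   30.   ]] box [[448.06044286395746, 373.5517462068144], [452.7314457867193, 323.3630545334967], [369.341764959834, 311.29563769430143], [363.58443632274975, 370.8854164438912]]
[-0.081 -0.149  0.13  -0.002 -0.008 -0.003]
```

View pics/w3.png

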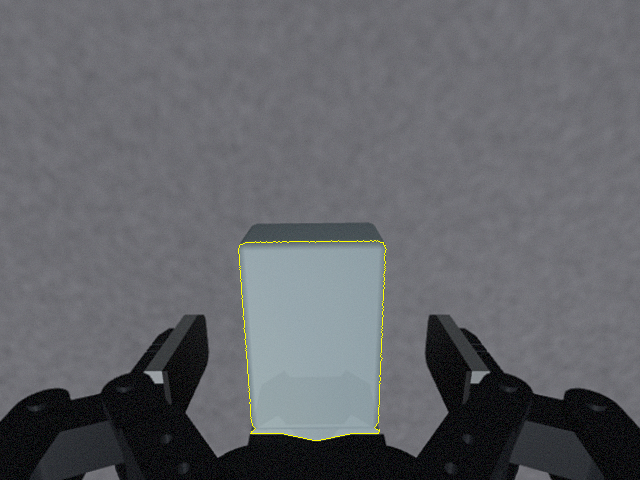

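The flask is centred between the fingers, midline at column 312 against the fingers' 317. I'll shift 1.5 mm and grip.

>>> send_rows([
  [[-0.05,-0.15,0.1,0,-0.008,-0.003],[-0.05,-0.15,0.1,0,-0.008,-0.003],[-0.05,-0.15,0.1,0,-0.008,-0.003]],
])

```text
clock: 7.95
eef_pos: [408.7, 345.6, 80.7]
tool_rot: [-3.14, 0.001, 0.084]
force: [-1.0, 0.7, 0.0]
width: 85.5
gripper_force: 0.0
```

>>> send_rows([
  [[0,0,0,0,0,0],[0,0,0,0,0,0],[0,0,0,0,0,0],[0,0,0,0,0,0],[0,0,0,0,0,0],[0,0,0,0,0,0],[0,0,0,0,0,0]],
], grip=255)

```text
clock: 8.65
eef_pos: [408.8, 345.3, 80.6]
tool_rot: [-3.14, 0.002, 0.083]
force: [-0.5, 0.5, 4.7]
width: 50.8
gripper_force: 63.4
```

```bash
python3 - <<'E'
from go import *
i=ctrl.get_image("wrist");i["s"]=s;pickle.dump(i,open("w4.pkl","wb"))
E
```

```text
t 8.65 pos [408.765 345.277  80.635] [-3.14   0.002  0.083] F [-0.537  0.506  4.682] w 50.82925028230247 q [-1.128  0.921  0.602  1.997 -1.017  0.562 -1.281]
```

>>> send_rows([
  [[0,0,-1,0,0,0],[0,0,-3,0,0,0],[0,0,-7,0,0,0],[0,0,-12,0,0,0],[0,0,-17,0,0,0],[0,0,-22,0,0,0],[0,0,-25,0,0,0],[0,0,-27,0,0,0],[0,0,-27,0,0,0]],
])

```text
clock: 9.6
eef_pos: [410.3, 345.1, 353.1]
tool_rot: [-3.137, -0.002, 0.083]
force: [-0.0, -0.9, -1.2]
width: 50.6
gripper_force: 62.8
```

```bash
python3 - <<'E'
from go import *
i=ctrl.get_image("wrist");i["s"]=s;pickle.dump(i,open("w5.pkl","wb"))
for nm in("w4","w5"):
    i=pickle.load(open(nm+".pkl","rb"));hsv=cv2.cvtColor(i["pixels"],cv2.COLOR_RGB2HSV)
    b=((hsv[...,2]>100)&(hsv[...,1]>20)&(hsv[...,1]<120)&(hsv[...,0]>80)&(hsv[...,0]<115))
    E=i["mount"]
    # tool frame: z down; flask top 30 above underside; underside at tool z=80.6 -> top at 50.6
    cols=range(260,370,10);r=[(u,np.where(b[200:300,u])[0].min()+199.5) for u in cols]
    q=plane(i,r,50.6,E);print(nm,"rear edge tool x",np.median(q[:,0]),"slope",np.polyfit(q[:,1],q[:,0],1)[0],[round(v) for _,v in r])
    for v in(260,290,310):
        u=np.where(b[v,200:440])[0]+200;print(plane(i,[(u.min()-.5,v),(u.max()+.5,v)],50.6,E)[:,:2].tolist())
print(rel(p0,R0,[557,24,320],T(np.pi,0,np.pi/2-.005)))
E
```

```text
t 9.6 pos [410.253 345.139 353.126] [-3.137 -0.002  0.083] F [-0.039 -0.912 -1.228] w 50.573078350122714 q [-1.379  0.588  1.015  1.792 -0.567  1.082 -1.649]
w4 rear edge tool x 42.11179073942571 slope -0.09828023026772356 [202, 236, 236, 218, 236, 236, 218, 236, 236, 218, 236]
[[33.43632586637787, -25.55263423359927], [33.41354580102682, 25.181997791053025]]
[[22.297928621222184, -25.52727976605193], [22.274437191504965, 25.48841654270995]]
[[14.546060792514638, -25.26829253083306], [14.540968414428598, 36.21156659445572]]
w5 rear edge tool x 42.114130607970324 slope 0.03815341941092405 [236, 236, 236, 218, 236, 218, 218, 236, 218, 236, 236]
[[33.434879142182425, -25.55282924537204], [33.411981667487765, 28.580595419000396]]
[[22.296173044163687, -25.527473656726073], [22.275003057121808, 28.278965162737688]]
[[14.544091377755215, -25.2684789504051], [14.52029275197198, 25.225020352063936]]
[11.957 33.234  3.19  -0.002 -0.005 -1.483]
```

>>> send_rows([
  [[1,3,0,0,0,-0.14],[2,6,0,0,0,-0.28],[3.5,9.5,0,0,0,-0.42],[5,13,0,0,0,-0.56],[6,16.5,0,0,0,-0.7],[7.2,20,0,0,0,-0.84],[8.4,23.5,0,0,0,-0.98],[9.6,27,0,0,0,-1.12],[11,30.5,0,0,0,-1.26],[12,33.4,0,0,0,-1.4]],
])

```text
clock: 10.65
eef_pos: [556.3, 20.0, 347.8]
tool_rot: [-3.136, 0.0, 1.487]
force: [0.2, 0.4, 0.3]
width: 50.7
gripper_force: 62.8
```

```bash
python3 - <<'E'
from go import *
print(rel(p0,R0,[557,22,330],T(np.pi,0,np.pi/2-.005)))
E
```

```text
t 10.65 pos [556.28   19.987 347.819] [-3.136  0.     1.487] F [0.198 0.433 0.293] w 50.73762794525538 q [-0.458  0.499  0.569  1.733 -0.31   1.006  0.142]
[ 0.207  0.064  1.782 -0.005 -0.    -0.079]
```

>>> send_rows([
  [[0.2,0.05,1.0,-0.005,0,-0.079],[0.2,0.05,1.0,-0.005,0,-0.079],[0.2,0.05,1.0,-0.005,0,-0.079],[0.2,0.05,1.0,-0.005,0,-0.079]],
])

```text
clock: 11.05
eef_pos: [556.8, 25.1, 339.2]
tool_rot: [3.14, -0.001, 1.562]
force: [0.3, -0.3, -0.8]
width: 50.5
gripper_force: 62.8
```

```bash
python3 - <<'E'
from go import *
i=ctrl.get_image("wrist");i["s"]=s;pickle.dump(i,open("w6.pkl","wb"))
t=ctrl.get_image("top");pickle.dump(t,open("t3.pkl","wb"))
o=np.zeros((600,800,3),np.uint8);o[:480,:640]=i["pixels"];c=cv2.resize(t["pixels"][130:280,240:380],None,fx=2,fy=2);o[300:600,520:800]=c
cv2.imwrite("pics/v6.png",o[:,:,::-1])
E
```

```text
t 11.05 pos [556.789  25.05  339.18 ] [ 3.14  -0.001  1.562] F [ 0.301 -0.315 -0.775] w 50.54003752081148 q [-0.451  0.502  0.544  1.747 -0.307  0.976  0.203]
```

View pics/v6.png

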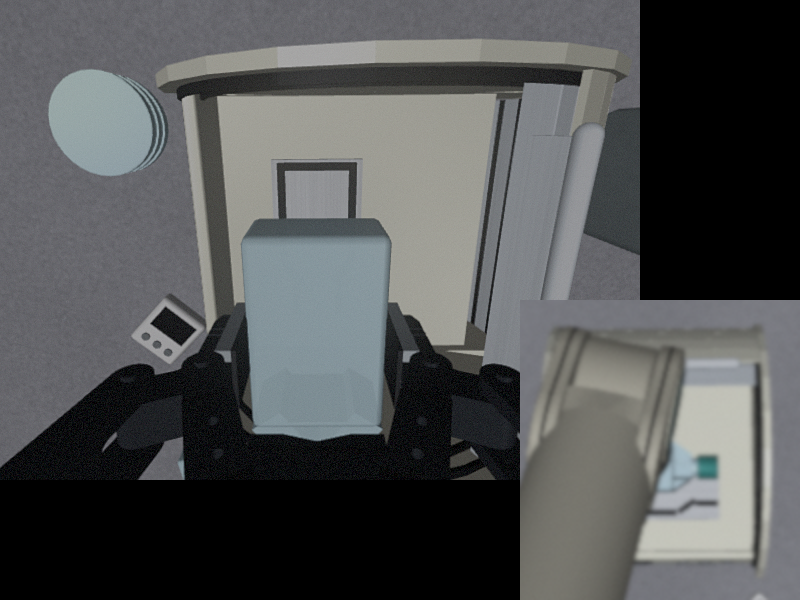

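The wrist view shows the nest's rear wall at rows 163–171, columns 277–357, with the held flask square above it. The top inset shows the cap pointing to the slot and the shutter open.

```bash
python3 - <<'E'
from go import *
i=pickle.load(open("w6.pkl","rb"));E=wE(i);g=cv2.cvtColor(i["pixels"],cv2.COLOR_RGB2GRAY)
m=g<90
for v in range(178,212,6):
    u=np.where(m[v,265:368])[0]+265;a=u[u<317];b=u[u>=317]
    q=plane(i,[(a.min()-.5,v),(a.max()+.5,v),(b.min()-.5,v),(b.max()+.5,v)],86,E);print(q[:,:2].T.round(1).tolist(),"mid",((q[0]+q[3])/2)[0],((q[1]+q[2])/2)[0])
for u in range(290,346,10):
    v=np.where(m[150:185,u])[0]+150
    print("rear wall",plane(i,[(u,v.min()-.5),(u,v.max()+.5)],86,E)[:,:2].round(1).tolist())
E
```

```text
t 11.15 pos [557.035  25.003 339.636] [ 3.139 -0.001  1.563] F [-0.717  0.186 -0.837] w 50.62647125936871 q [-0.451  0.502  0.544  1.747 -0.307  0.976  0.203]
[[522.5, 529.3, 583.9, 590.7], [60.9, 60.8, 60.3, 60.2]] mid 556.6015379729492 556.5999677481428
[[523.1, 529.1, 584.0, 590.8], [55.8, 55.7, 55.2, 55.1]] mid 556.9844080333103 556.5545098586749
[[522.9, 528.9, 584.1, 590.1], [50.6, 50.6, 50.1, 50.0]] mid 556.5099834513987 556.508593402166
[[522.7, 529.6, 584.2, 590.2], [45.4, 45.4, 44.9, 44.8]] mid 556.4636211784925 556.89493592452
[[522.5, 529.4, 583.4, 590.4], [40.2, 40.1, 39.6, 39.5]] mid 556.416790113967 556.4151830582891
[[523.1, 529.3, 583.5, 590.5], [34.8, 34.8, 34.3, 34.2]] mid 556.8064131177705 556.367857029812
rear wall [[534.4, 73.7], [534.2, 67.1]]
rear wall [[542.8, 73.6], [542.7, 67.0]]
rear wall [[551.2, 73.6], [551.1, 66.9]]
rear wall [[559.7, 74.3], [559.6, 66.8]]
rear wall [[568.1, 74.2], [568.1, 67.6]]
rear wall [[576.5, 74.1], [576.6, 67.5]]
```

```bash
python3 - <<'E'
from go import *
for z in(240,185):print(rel(p0,R0,[555.8,22.2,z],T(np.pi,0,1.569)))
E
```

```text
t 11.15 pos [557.035  25.003 339.636] [ 3.139 -0.001  1.563] F [-0.717  0.186 -0.837] w 50.62647125936871 q [-0.451  0.502  0.544  1.747 -0.307  0.976  0.203]
[-0.291 -0.148  9.963  0.003 -0.001 -0.006]
[-0.297 -0.162 15.463  0.003 -0.001 -0.006]
```

>>> send_rows([
  [[-0.3,-0.15,2,0.003,0,-0.006],[-0.3,-0.15,4,0.003,0,-0.006],[-0.3,-0.15,6,0.003,0,-0.006],[-0.3,-0.15,8,0.003,0,-0.006],[-0.3,-0.15,10,0.003,0,-0.006],[-0.3,-0.15,12,0.003,0,-0.006],[-0.3,-0.15,13.5,0.003,0,-0.006],[-0.3,-0.15,14.5,0.003,0,-0.006],[-0.3,-0.15,15,0.003,0,-0.006],[-0.3,-0.15,15,0.003,0,-0.006]],
])

```text
clock: 12.15
eef_pos: [556.0, 21.4, 189.4]
tool_rot: [-3.141, -0.001, 1.568]
force: [-0.8, 0.3, -0.6]
width: 50.8
gripper_force: 62.9
```

```bash
python3 - <<'E'
from go import *
i=ctrl.get_image("wrist");i["s"]=s;pickle.dump(i,open("w7.pkl","wb"));cv2.imwrite("pics/w7.png",i["pixels"][:,:,::-1])
E
```

```text
t 12.15 pos [556.048  21.415 189.428] [-3.141 -0.001  1.568] F [-0.843  0.316 -0.566] w 50.7966889646354 q [-0.356  0.691  0.419  1.894 -0.444  0.649  0.335]
```

View pics/w7.png

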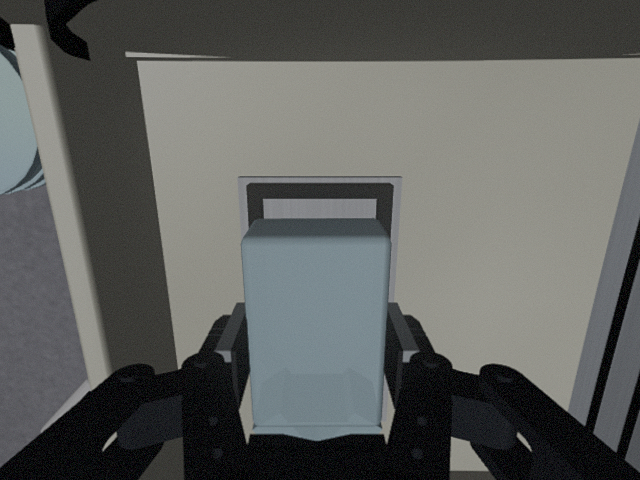

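Rear wall now at rows 183–198, its outer edges at columns 247–393. The flask's rear bottom edge is in front of it at row ~220.

```bash
python3 - <<'E'
from go import *
i=pickle.load(open("w7.pkl","rb"));E=i["mount"];z=i["s"]["eef_pos"][2]-86;g=cv2.cvtColor(i["pixels"],cv2.COLOR_RGB2GRAY)
m=g<95
for v in(192,202,206,210):
    u=np.where(m[v,235:405])[0]+235;a=u[u<300];b=u[u>340]
    q=plane(i,[(a.min()-.5,v),(a.max()+.5,v),(b.min()-.5,v),(b.max()+.5,v)],z,E);print("side tool y",q[:,1],"mid",(q[0]+q[3])[1]/2,(q[1]+q[2])[1]/2)
for u in range(262,384,20):
    v=np.where(m[178:212,u])[0]+178
    print("rear wall tool x",plane(i,[(u,v.min()-.5),(u,v.max()+.5)],z,E)[:,0])
E
```

```text
t 12.2 pos [556.34   21.311 189.93 ] [ 3.141 -0.001  1.568] F [0.695 0.293 0.019] w 50.58056655110959 q [-0.356  0.69   0.419  1.894 -0.444  0.65   0.335]
side tool y [-33.236  -8.722  10.26   34.301] mid 0.5324762389138726 0.7690654740280207
side tool y [-33.508 -26.052  26.675  34.593] mid 0.5423042790295227 0.31151959987162137
side tool y [-33.618 -25.67   26.767  34.711] mid 0.5462680824740467 0.5486144366697054
side tool y [-33.26  -25.753  26.859  34.361] mid 0.5504066435776274 0.5526128218313797
rear wall tool x [52.917 39.341]
rear wall tool x [52.922 45.512]
rear wall tool x [52.924 45.513]
rear wall tool x [52.922 45.511]
rear wall tool x [52.916 45.505]
rear wall tool x [52.905 45.496]
rear wall tool x [52.891 39.319]
```

>>> send_rows([
  [[0.12,0.04,0,0,0,0],[0.12,0.04,0.5,0,0,0],[0.12,0.04,1,0,0,0],[0.12,0.04,1.5,0,0,0],[0.12,0.04,1.9,0,0,0],[0.12,0.04,2.2,0,0,0],[0.12,0.04,2.5,0,0,0],[0.12,0.04,2.7,0,0,0],[0.12,0.04,2.9,0,0,0],[0.12,0.04,2.9,0,0,0]],
])

```text
clock: 13.2
eef_pos: [556.4, 22.4, 160.4]
tool_rot: [-3.141, -0.001, 1.568]
force: [-0.7, 0.0, -1.2]
width: 50.7
gripper_force: 62.9
```

```bash
python3 - <<'E'
from go import *
for k in range(3):
    i=ctrl.get_image("wrist");q=ctrl.read_state();print(q["eef_pos"],q["force"],q["torque"])
i["s"]=q;pickle.dump(i,open("w8.pkl","wb"));cv2.imwrite("pics/w8.png",i["pixels"][:,:,::-1])
E
```

```text
t 13.2 pos [556.377  22.445 160.424] [-3.141 -0.001  1.568] F [-0.652  0.003 -1.202] w 50.668176684164614 q [-0.336  0.734  0.386  1.909 -0.472  0.589  0.356]
[556.48   22.416 160.566] [ 0.077  0.126 -0.574] [0.063 0.    0.017]
[556.535  22.417 160.678] [-0.032 -0.302 -1.435] [ 0.019 -0.028  0.022]
[556.577  22.441 160.735] [ 0.284  0.949 -0.475] [ 0.023  0.007 -0.044]
```

>>> send_rows([
  [[0,0,0.1,0,0,0],[0,0,0.2,0,0,0],[0,0,0.3,0,0,0],[0,0,0.35,0,0,0],[0,0,0.35,0,0,0]],
])

```text
clock: 13.85
eef_pos: [556.4, 22.4, 157.0]
tool_rot: [-3.141, -0.001, 1.568]
force: [-0.5, -0.5, -1.0]
width: 50.9
gripper_force: 62.9
```

>>> send_rows([
  [[0,0,0.03,0,0,0],[0,0,0.06,0,0,0],[0,0,0.06,0,0,0]],
])

```text
clock: 14.15
eef_pos: [556.5, 22.4, 156.7]
tool_rot: [-3.142, -0.001, 1.568]
force: [0.2, 0.4, 0.3]
width: 50.7
gripper_force: 63.2
```

>>> send_rows([
  [[0,0,0.04,0,0,0],[0,0,0.06,0,0,0],[0,0,0.06,0,0,0]],
])

```text
clock: 14.45
eef_pos: [556.5, 22.5, 156.7]
tool_rot: [3.141, -0.001, 1.568]
force: [-1.7, 0.1, 6.7]
width: 50.9
gripper_force: 63.9
```

Contact occurs at the expected floor height. I'll release here.

>>> send_rows([
  [[0,0,0,0,0,0],[0,0,0,0,0,0],[0,0,0,0,0,0],[0,0,0,0,0,0],[0,0,0,0,0,0],[0,0,0,0,0,0]],
], grip=0)

```text
clock: 15.05
eef_pos: [556.5, 22.4, 155.9]
tool_rot: [-3.141, -0.001, 1.568]
force: [0.3, 0.4, -0.4]
width: 85.5
gripper_force: 0.0
```

>>> send_rows([
  [[0,0,-1,0,0,0],[0,0,-3,0,0,0],[0,0,-6,0,0,0],[0,0,-10,0,0,0],[0,0,-14,0,0,0],[0,0,-18,0,0,0],[0,0,-22,0,0,0],[0,0,-24,0,0,0],[0,0,-24,0,0,0]],
])

```text
clock: 15.95
eef_pos: [557.7, 21.7, 400.0]
tool_rot: [3.134, -0.002, 1.568]
force: [0.5, -0.1, -0.1]
width: 85.7
gripper_force: 0.0
```

```bash
python3 - <<'E'
from go import *
i=ctrl.get_image("wrist");i["s"]=s;pickle.dump(i,open("w9.pkl","wb"));cv2.imwrite("pics/w9.png",i["pixels"][:,:,::-1])
E
```

```text
t 15.95 pos [557.703  21.709 399.956] [ 3.134 -0.002  1.568] F [ 0.548 -0.127 -0.129] w 85.72582103221123 q [-0.471  0.443  0.578  1.661 -0.267  1.11   0.178]
```

View pics/w9.png

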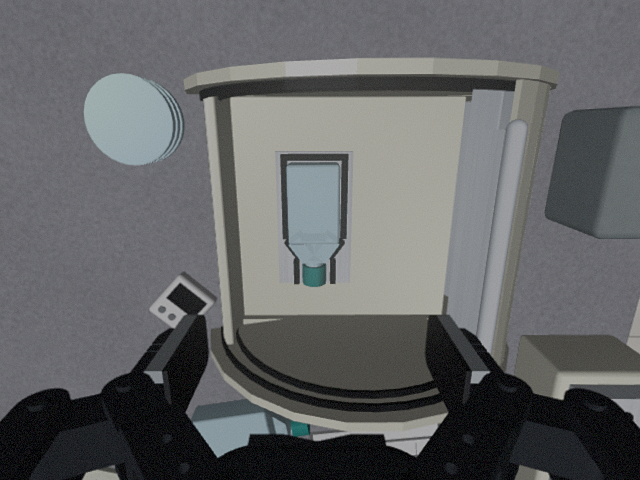

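The flask sits square inside the nest walls (columns 287–341) with its neck in the slot, cap at (314,273). The shutter rests fully back at the hood and the gripper is clear, so I'm handing in.

```bash
python3 -c "
from cell import ctrl
print(ctrl.finish_job())"
```

```text
the job is handed in; nothing more can be done
None
```

I pushed the shutter open and it stays fully open by itself. The flask lies flat in its nest with its neck in the slot, and the job is handed in at about 16 s; no verdict came back.

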